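Make up the scrubbing kit and the cooking kit on the range ledge

TASK

Make up two kits from the things on the ledge: into the grey plastic tub the range-scrubbing kit, which is the red pot brush, the steel scraper and the oven knob with the steel cap that still needs a scrub; onto the wooden tray the cooking kit, which is the green silicone spatula and the blue spoon rest. Every piece lies flat on the floor of its tub or tray, the same side up as you found it and nothing on top of anything else; set the ceramic spoon rest down without dropping it. The brush is stuck in the gap between the two spice tins, so poke it out far enough to get hold of it; leave the tins and the plain knob where they stand.

Things in the scene. Friction and masses are not known exactly. Their poses are not given: they have to be found in the camera images.
- brush: red oblong hand pot brush, white bristles down: 96 long (x) x 44 wide (y) x 38 tall, 70 g; the red back is the top 16 mm, the stiff bristle block below is 84 x 38. Origin at the centre of the underside, z up. Starts in the 50 mm gap between the tins, lengthwise, its ends about 4 mm inside the tins' ends; slides freely, can be pushed out at either end with shut fingertips
- scraper: steel range scraper lying flat: straight handle (dark strip on top) 20 wide (y) x 16 tall from x = -85 to +15 mm, thin neck, then a flat blade 62 wide x 4 thick from x = +35 to +80. 110 g. Origin under the handle's centre line on the underside, close to the balance point; x runs towards the blade, z up. Grip across the handle at or just behind the origin
- spatula: green hard-silicone spatula lying flat: handle 18 wide (y) x 14 tall from x = -120 to +20 mm, flat head 46 wide x 8 thick from x = +15 to +90 (210 long in all). 70 g. Origin under the handle's centre line on the underside, close to the balance point; x runs towards the head, z up. Grip across the handle at or just behind the origin
- spoon_rest: blue glazed ceramic spoon rest, 150 long: an open round bowl 84 across and 20 tall, centred at x = +33 mm, with a trough-shaped handle 30 wide (y) x 14 tall from the bowl to x = -75. 160 g. Origin at mid-length on the underside, x runs from handle to bowl, z up. Grip across the handle at about x = -30
- oven_knob: the oven's black plastic knob, pulled off and lying face up: skirt 46 across x 6 tall, grip 40 across, 27 tall in all, 40 g, round; marked by a bright steel disc 30 across with a red line on its top. Origin at the centre of the underside, z up
- plain_knob: a burner's knob, the same size and shape as the oven knob but all black on top save a short white line. Stays where it is (may shift less than 30 mm). Origin at the centre of the underside
- tins: two yellow spice tins with aluminium lids in one wire carrier, 0.9 kg, one either side of the brush: each 104 long (x) x 34 wide (y) x 52 tall, centred at y = -42 and +42 mm, so the gap between them is 50 wide, runs along x and is open at both ends and above; 118 wide over all. Origin midway between them at the underside, z up. Stays where it is (may shift less than 30 mm)
- tub: grey plastic open tub, 260 (x) x 180 (y) x 32 tall outside, walls and floor 5 thick, so 250 x 170 inside with the floor 5 above the ledge; it does not shift. Small lips stick out at both ends. Origin at the centre of the underside, z up
- tray: brown wooden open tray with brass end handles, 260 (x) x 180 (y) x 28 tall outside, walls and floor 5 thick, so 250 x 170 inside with the floor 5 above the ledge; it does not shift. Origin at the centre of the underside, z up

How it is judged:
At the end, for the whole second after the job is handed in: Brush, scraper and oven knob in the tub, spatula and spoon rest in the tray: origins inside the walls, undersides within 3.5 mm of the floor, tilt under 0.12 rad, same side up, released, slower than 0.02 m/s. Plain knob and tins each within 30 mm of their start (x of brush in the frame of tub between -0.125 and 0.125 m and y of brush in the frame of tub between -0.085 and 0.085 m and z of brush in the frame of tub between 0 and 0.0085 m and angle between each of brush, scraper, oven_knob, spatula, spoon_rest's own z axis and vertical below 0.12 rad and linear speed of each of brush, scraper, oven_knob, spatula, spoon_rest below 0.02 m/s and x of scraper in the frame of tub between -0.125 and 0.125 m and y of scraper in the frame of tub between -0.085 and 0.085 m and z of scraper in the frame of tub between 0 and 0.0085 m and x of oven_knob in the frame of tub between -0.125 and 0.125 m and y of oven_knob in the frame of tub between -0.085 and 0.085 m and z of oven_knob in the frame of tub between 0 and 0.0085 m and x of spatula in the frame of tray between -0.125 and 0.125 m and y of spatula in the frame of tray between -0.085 and 0.085 m and z of spatula in the frame of tray between 0 and 0.0085 m and x of spoon_rest in the frame of tray between -0.125 and 0.125 m and y of spoon_rest in the frame of tray between -0.085 and 0.085 m and z of spoon_rest in the frame of tray between 0 and 0.0085 m and distance of each of plain_knob, tins from where it was at the start of the episode below 0.03 m); the robot touches nothing.
It fails at once if the plain knob is shifted 30 mm or more (distance of plain_knob from where it was at the start of the episode above 0.03 m).
It fails at once if the pair of spice tins is shifted 30 mm or more (distance of tins from where it was at the start of the episode above 0.03 m).
It fails at once if the ceramic spoon rest is dropped (falling free faster than 0.7 m/s, about 25 mm) (linear speed of spoon_rest above 0.7 m/s and contact force between spoon_rest and the fingers below 0.05 N).
It also fails if it takes over 118 s, if anything falls off the work surface, if the arm or the gripper's body presses on something with over 40 N, if the wrist force passes 120 N, or if a joint passes its speed limit or range.

ROBOT

A 6-joint arm with a two-finger parallel gripper is mounted at the origin on the work surface. World frame = base frame: x ahead of the robot, y to its left, z up, the work surface at z = 0. Lengths are in m, angles in rad, forces in N, time in s.
With the tool pointing down it reaches from about 0.325 to 0.85 m from the base axis. Payload 4.4 kg.
Tool frame: the origin (TCP) lies on the centre line of the jaws, within the pads' length; the fingertips stand 14 mm ahead of it and the grasp point (between the pads) lies 5 mm behind it; z points along the fingers, y is the line along which they close (so a half turn about z gives the same grasp; the last joint's range is limited). The gripper opens to 94 mm and grips with 3 to 60 N. Pads are 16 mm wide; open, the fingers measure 119 mm over their backs; the gripper's body (75 mm by 177 mm) begins 78 mm behind the grasp point.
Start: joints at [-1.371, 0.207, 1.542, -0, 1.393, -0.15], TCP at [0.197, -0.54, 0.219] pointing down, gripper open.
Joint ranges: [-2.73, 2.73], [-0.86, 2.22], [0.23, 2.46], [-1.11, 4.25], [0.08, 2.63], [-2.82, 2.82]. Speed limits (rad/s): [2.79, 2.79, 3.14, 3.14, 3.14, 3.14].

INTERFACE

Orientations are given as a unit quaternion [w, x, y, z].
In Python, from bench import r, viewer gives the robot as it stands. The module is installed in compiled form; this text tells all that it offers.
- The arm moves only by the tool move_arm, never from a script. Its argument "deltas" is a list that holds one entry, the list of rows, each a list of 7 numbers: the turn, a rotation vector about the tool's x, y, z in degrees, then the shift along the tool's x, y, z in m, then the finger opening in m, from 0 to 0.094. In form: [[[ax, ay, az, x, y, z, hand], ...]]. A call has 1 to 12 rows; each row is the pose to reach, as a shift and turn from the pose commanded when the call began, along the tool's axes at that moment; what a row does not reach only later rows make up. A row lasts 1/10 s, in which the tool goes at most 50 mm and 8.59 degrees, less where a joint would pass 70% of its speed; a pose out of reach is approached as far as the arm can. A call with a gripper value outside its range is refused whole. The fingers move at their own pace and stop on an object; "grip_force" is the grip in N (left out, the last holds). Time passes only in rows, so rows that repeat a pose let the fingers close. It gives the time, the measured TCP pose, the force, the opening and the grip force at its end, in the units of the state.
- r.get_obs(): the state, without advancing time (a new reading comes with each control period).
- viewer.camera(name): name is "scene" or "top" or "wrist"; returns (picture, depth): 400x640x3 uint8, blue, green, red; 400x640 float32, m along the optical axis (not along the pixel's ray), 0 where there is no reading.
- viewer.camera_params(name): a dict with "intrinsics" (3x3 intrinsics, pixels), "xyz" and "orientation" of the camera in the world. Camera axes: x right, y up, looking along -z (the intrinsics and any distortion apply to the point x, -y, -z); pixel columns grow to the right and rows downward; lengths in m; the calibration is good to about 2 mm. A picture is of the moment at which its call begins: read the wrist's pose just before it. camera_params takes no time and is no camera call; for the wrist camera it gives the pose at the moment of the call.
- r.job_done(): hands the job in; it is judged then, once.
The state is a dict: "time": time; "joints": joint angles; "dq": joint speeds; "joint_efforts": joint torques, N m; "tool_pos": TCP position; "tcp_rot": TCP orientation; "ft_force": force on the tool from outside, world axes, zero at the start; "wrist_torque": the same for the moment, N m; "finger_gap": finger opening in m; "finger_force": force on a finger pad.
Only numpy, scipy, OpenCV 4.12 (cv2) and the standard library are available. Lean on these libraries where they do the work, as an engineer would, in place of code of your own. Each camera call takes 0.05 s, during which the arm holds its last target. There are 200 camera calls.

## Working session

There is one attempt and no reset: what is moved stays moved. The work goes in short steps, Python scripts to look and compute and a tool call to move; the robot and the scene stay as the last step left them, time stands still between calls to the robot, and variables do not carry over. Pictures are saved under pics/ and viewed, at most 17 in all, crops included, and the job is handed in when it is done.

Besides the shell and the picture viewer there is one more tool, called as name([rows], argument=value, ...), one row to a line, values as JSON. move_arm: Moves the arm, as the interface text tells. Its arguments: {"type":"object","properties":{"deltas":{"type":"array","items":{"type":"array","items":{"type":"array","items":{"type":"number"}}}},"grip_force":{"type":"number"}},"required":["deltas"]}

```bash
mkdir -p pics
cat > h.py <<'E'
import numpy as np, cv2
from scipy.spatial.transform import Rotation as R
from bench import r, viewer
def rot(q): return R.from_quat([q[1],q[2],q[3],q[0]])
def cam(n):
    p=viewer.camera_params(n); im,d=viewer.camera(n)
    return im,d,p
def pts(d,p):
    K=np.array(p['intrinsics']); v,u=np.mgrid[:d.shape[0],:d.shape[1]]
    x=(u-K[0,2])/K[0,0]*d; y=(v-K[1,2])/K[1,1]*d
    P=np.stack([x,-y,-d],-1)
    return P@rot(p['orientation']).as_matrix().T+np.array(p['xyz'])
def ray(p,u,v,z):
    K=np.array(p['intrinsics']); D=rot(p['orientation']).apply([(u-K[0,2])/K[0,0],-(v-K[1,2])/K[1,1],-1])
    o=np.array(p['xyz']); return o+D*(z-o[2])/D[2]
E
python3 - <<'E'
from h import *
for n in('top','scene'):
    im,d,p=cam(n); cv2.imwrite(f'pics/{n}0.png',im); np.savez(f'{n}0.npz',im=im,d=d); print(n,p)
o=r.get_obs();print(o['tool_pos'],o['tcp_rot'],o['time'],o['finger_gap'])
E
```

```text
top {'intrinsics': array([[518.73941829,   0.        , 319.21467592],
       [  0.        , 518.73941829, 206.74939747],
       [  0.        ,   0.        ,   1.        ]]), 'xyz': array([0.3525059 , 0.00844621, 1.30469091]), 'orientation': array([ 0.70943536,  0.04173884, -0.05444374, -0.70142371])}
scene {'intrinsics': array([[363.56657616,   0.        , 319.53527075],
       [  0.        , 363.56657616, 196.80228474],
       [  0.        ,   0.        ,   1.        ]]), 'xyz': array([0.99523339, 0.39572736, 0.82221367]), 'orientation': array([0.41202534, 0.13734705, 0.29949139, 0.84951505])}
[ 0.1969065  -0.53949489  0.21842227] [-1.01855304e-03  9.84745205e-01  1.73999545e-01 -3.67442530e-05] 0.1 0.09392416467667294
```

View pics/top0.png

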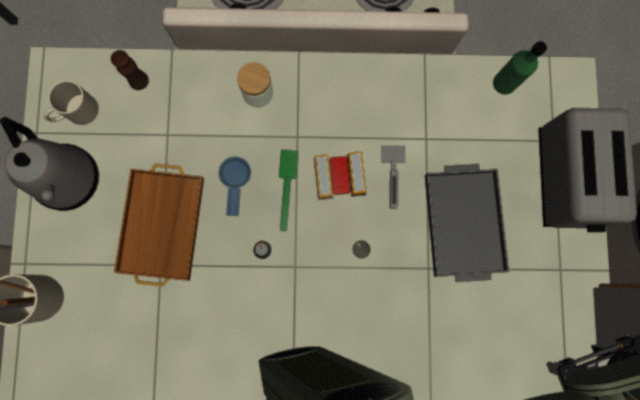

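View pics/scene0.png

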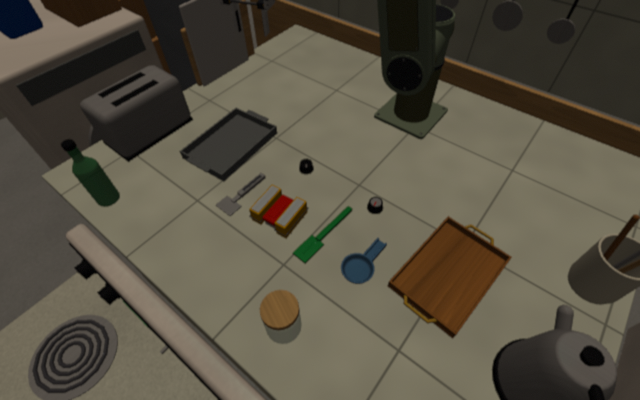

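The top view shows the tray at (160,225), spoon rest (235,183), spatula (287,190), tins and brush (341,175), scraper (394,175), oven knob with steel cap (262,249), plain knob (361,249) and tub (467,222). Next I'll measure these.

```bash
cat > meas.py <<'E'
from h import *
im,d,p=cam('top'); P=pts(d,p); hsv=cv2.cvtColor(im,cv2.COLOR_BGR2HSV)
H,S,V=[hsv[...,i].astype(int) for i in range(3)]
def box(a,b,c,e):
    m=np.zeros(H.shape,bool); m[b:e,a:c]=1; return m
def show(n,m,z):
    m=m.astype(np.uint8); k,l,st,_=cv2.connectedComponentsWithStats(m); 
    i=1+st[1:,4].argmax(); v,u=np.nonzero(l==i)
    Q=np.array([ray(p,a,b,z)[:2] for a,b in zip(u,v)],np.float32)
    (c,s,a)=cv2.minAreaRect(Q); bp=cv2.boxPoints((c,s,a))
    zz=np.median(P[v,u,2]); mean=Q.mean(0); 
    w,V2=np.linalg.eigh(np.cov(Q.T)); ax=V2[:,1]*np.sign(V2[0,1])
    print(n,len(u),'c',np.round(c,4),'sz',np.round(s,4),'mean',mean.round(4),'axis deg',np.degrees(np.arctan2(ax[1],ax[0])).round(1),'rect',round(a,1),'z',zz.round(3)); return Q
show('tray',box(100,165,212,288)&(H<20)&(S>110),.02)
show('tub',box(415,165,520,285)&(V<100)&(P[...,2]<.04),.03)
show('spoon',box(210,145,262,225)&(H>95)&(H<125)&(S>80),.015)
show('spat',box(265,140,305,240)&(H>50)&(H<90)&(S>120),.01)
show('brush',box(315,145,370,205)&((H<8)|(H>172))&(S>150),.038)
show('tins',box(305,140,376,210)&(P[...,2]>.045),.052)
show('tins+',box(305,140,376,210)&(P[...,2]>.03),.052)
show('scraper',box(375,135,412,220)&(V<150),.01)
show('knob',box(245,232,280,265)&(P[...,2]>.012),.027)
show('plain',box(345,232,380,265)&(P[...,2]>.012),.027)
E
python3 meas.py
python3 - <<'E'
from h import *
im=np.load('top0.npz')['im'][135:285,100:520]
im=cv2.convertScaleAbs(im,alpha=1.5)
cv2.imwrite('pics/c0.png',cv2.resize(im[:,100:320],None,fx=3.6,fy=3.6,interpolation=cv2.INTER_CUBIC))
E
```

```text
tray 7876 c [0.474  0.3826] sz [0.1841 0.2844] mean [0.4786 0.3825] axis deg -5.4 rect 84.4 z 0.005
tub 8118 c [ 0.4945 -0.3764] sz [0.2893 0.1889] mean [ 0.4926 -0.3775] axis deg 4.4 rect 4.4 z 0.005
spoon 480 c [0.6192 0.1986] sz [0.0644 0.063 ] mean [0.618  0.1987] axis deg 3.8 rect 0.8 z 0.006
spat 543 c [0.5956 0.0687] sz [0.0395 0.1555] mean [0.6202 0.0675] axis deg -3.3 rect 86.9 z 0.009
brush 632 c [ 0.6074 -0.0645] sz [0.0919 0.0439] mean [ 0.6072 -0.0642] axis deg 6.3 rect 6.6 z 0.037
tins 571 c [ 0.6032 -0.0226] sz [0.1039 0.034 ] mean [ 0.6032 -0.0225] axis deg 6.3 rect 6.2 z 0.052
tins+ 1862 c [ 0.6064 -0.0641] sz [0.1065 0.1182] mean [ 0.6058 -0.0639] axis deg -83.6 rect 6.3 z 0.049
scraper 1011 c [ 0.6085 -0.2001] sz [0.0644 0.1691] mean [ 0.6235 -0.2011] axis deg 0.3 rect 89.7 z 0.004
knob 208 c [0.4225 0.1269] sz [0.0369 0.0368] mean [0.4219 0.1267] axis deg 65.9 rect 1.3 z 0.027
plain 211 c [ 0.4252 -0.1201] sz [0.0369 0.0396] mean [ 0.4255 -0.1191] axis deg -75.4 rect 0.6 z 0.026
```

View pics/c0.png

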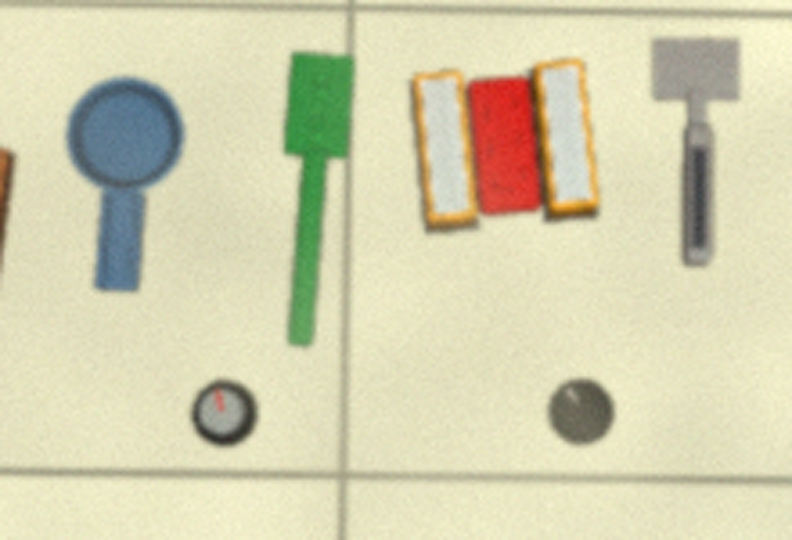

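The crop shows the gap running about 6° off world x, with the brush just inside both tin ends, and confirms the steel-capped knob on the left. The spoon and spatula masks lost their handles, so I'll redo those two.

```bash
cat > meas2.py <<'E'
from h import *
im,d,p=cam('top'); hsv=cv2.cvtColor(im,cv2.COLOR_BGR2HSV).astype(int)
H,S,V=hsv[...,0],hsv[...,1],hsv[...,2]
def fit(n,m,b,z,lo,hi):
    # b = (u0,v0,u1,v1); handle rows lo..hi: line through row centres; whole extent by rows
    u0,v0,u1,v1=b; k=np.zeros(m.shape,np.uint8); k[v0:v1,u0:u1]=m[v0:v1,u0:u1]
    _,l,st,_=cv2.connectedComponentsWithStats(k); k=l==1+st[1:,4].argmax()
    v,u=np.nonzero(k)
    Q=np.array([ray(p,a,b,z)[:2] for a,b in zip(u,v)],np.float32)
    print(n,len(u),'rows',v.min(),v.max())
    s=(v>=lo)&(v<=hi); 
    L=cv2.fitLine(Q[s],cv2.DIST_L2,0,.001,.001).ravel(); dr=L[:2]*np.sign(L[0]); c=L[2:]
    t=(Q-c)@dr; w=(Q-c)@np.array([-dr[1],dr[0]])
    A=c+dr*t.min(); B=c+dr*t.max(); 
    print('  yaw',np.degrees(np.arctan2(dr[1],dr[0])).round(1),'ends',A.round(4),B.round(4),'len',np.ptp(t).round(4),'wid',np.ptp(w).round(4),'handlewid',np.ptp(w[s]).round(4)); return A,B,dr
A,B,dr=fit('spoon',(H>90)&(H<130)&(S>70),(210,145,262,225),.012,193,212); print((A+B)/2)
A,B,dr=fit('spat',(H>40)&(H<95)&(S>75),(265,140,305,240),.01,182,228); print(A+(B-A)*120/210)
A,B,dr=fit('scr',((V<150)),(375,135,412,220),.008,172,206); print(A+(B-A)*85/165)
E
python3 meas2.py
cat > go.py <<'E'
import sys
from h import *
# args: x y z yaw_deg -> delta in tool frame
o=r.get_obs(); T=rot(o['tcp_rot']); x,y,z,yaw=map(float,sys.argv[1:5])
Tg=R.from_euler('z',yaw,degrees=True)*R.from_euler('x',180,degrees=True)
print('rv',np.degrees((T.inv()*Tg).as_rotvec()).round(2),'d',T.inv().apply(np.array([x,y,z])-o['tool_pos']).round(4),'t',round(o['time'],2),'gap',round(o['finger_gap'],4),'pos',np.round(o['tool_pos'],4),'j',np.round(o['joints'],2),'F',np.round(o['ft_force'],1))
E
python3 go.py 0.68 -0.056 0.12 6.3
```

```text
spoon 577 rows 157 184
rv [-0.09 -0.   13.74] d [ 0.6196 -0.2887  0.0992] t 0.2 gap 0.0941 pos [ 0.1969 -0.5397  0.2187] j [-1.37  0.21  1.54 -0.    1.39 -0.15] F [-0.3  0.1  0.2]Traceback (most recent call last):
  File "meas2.py", line 16, in <module>
    A,B,dr=fit('spoon',(H>90)&(H<130)&(S>70),(210,145,262,225),.012,193,212); print((A+B)/2)
           ~~~^^^^^^^^^^^^^^^^^^^^^^^^^^^^^^^^^^^^^^^^^^^^^^^^^^^^^^^^^^^^^^
  File "meas2.py", line 12, in fit
    L=cv2.fitLine(Q[s],cv2.DIST_L2,0,.001,.001).ravel(); dr=L[:2]*np.sign(L[0]); c=L[2:]
      ~~~~~~~~~~~^^^^^^^^^^^^^^^^^^^^^^^^^^^^^^
cv2.error: OpenCV(4.12.0) /io/opencv/modules/imgproc/src/linefit.cpp:50: error: (-215:Assertion failed) count > 0 in function 'fitLine2D_wods'
```

```bash
sed -i "s/    _,l,st/    k=cv2.morphologyEx(k,cv2.MORPH_CLOSE,np.ones((5,5)));_,l,st/" meas2.py; python3 meas2.py
```

```text
spoon 884 rows 158 214
  yaw -2.1 ends [0.5082 0.2046] [0.6525 0.1994] len 0.1444 wid 0.0735 handlewid 0.0249
[0.5803199  0.20198567]
spat 835 rows 150 230
  yaw -3.6 ends [0.47   0.0767] [0.6759 0.0639] len 0.2063 wid 0.0447 handlewid 0.0168
[0.58766544 0.06935018]
scr 1670 rows 136 219
  yaw -31.6 ends [ 0.5056 -0.1555] [ 0.6978 -0.2739] len 0.2258 wid 0.1821 handlewid 0.0768
[ 0.6046501  -0.21649937]
```

move_arm([
  [[0,0,7,0.05,-0.02,0,0.0],[0,0,13.74,0.1,-0.045,0,0.0],[0,0,13.74,0.145,-0.07,0,0.0],[0,0,13.74,0.19,-0.09,0,0.0],[0,0,13.74,0.235,-0.11,0,0.0],[0,0,13.74,0.28,-0.13,0,0.0],[0,0,13.74,0.325,-0.15,0,0.0],[0,0,13.74,0.37,-0.17,0,0.0],[0,0,13.74,0.415,-0.19,0,0.0],[0,0,13.74,0.46,-0.21,0,0.0],[0,0,13.74,0.505,-0.23,0,0.0],[0,0,13.74,0.55,-0.25,0,0.0]],
])

```text
time: 1.45
tool_pos: [0.6261, -0.1182, 0.2194]
tcp_rot: [0.0, 0.998, 0.055, 0.0]
ft_force: [0.5, -0.7, -0.3]
finger_gap: 0.0016
finger_force: 0.0
```

```bash
python3 go.py 0.681 -0.056 0.024 6.3
```

```text
rv [0.01 0.   0.01] d [ 0.0614 -0.0558  0.1954] t 1.45 gap 0.0016 pos [ 0.6261 -0.1182  0.2194] j [-0.32  0.34  1.38 -0.    1.43  1.14] F [ 0.5 -0.7 -0.3]
```

move_arm([
  [[0,0,0,0.03,-0.03,0,0],[0,0,0,0.0614,-0.0558,0.02,0],[0,0,0,0.0614,-0.0558,0.06,0],[0,0,0,0.0614,-0.0558,0.1,0],[0,0,0,0.0614,-0.0558,0.14,0],[0,0,0,0.0614,-0.0558,0.175,0],[0,0,0,0.0614,-0.0558,0.1954,0],[0,0,0,0.0614,-0.0558,0.1954,0],[0,0,0,0.053,-0.0558,0.1954,0],[0,0,0,0.045,-0.0558,0.1954,0],[0,0,0,0.035,-0.0558,0.1954,0],[0,0,0,0.025,-0.0558,0.1954,0]],
])

```text
time: 2.65
tool_pos: [0.6441, -0.0621, 0.026]
tcp_rot: [0.0, 0.998, 0.055, 0.002]
ft_force: [0.3, -0.6, 1.2]
finger_gap: 0.0004
finger_force: 0.3
```

```bash
python3 go.py 0.5875 -0.0662 0.024 6.3; python3 meas.py | grep -E "brush|tins\+"
```

```text
rv [ 0.06 -0.19 -0.  ] d [-0.0567 -0.0021  0.0018] t 2.65 gap 0.0004 pos [ 0.6441 -0.0621  0.026 ] j [-0.23  0.56  1.49  0.    1.09  1.23] F [ 0.3 -0.6  1.2]
brush 2 c [ 0.6245 -0.0805] sz [0.0025 0.    ] mean [ 0.6245 -0.0805] axis deg -89.2 rect 90.8 z 0.035
tins+ 4594 c [ 0.6058 -0.0645] sz [0.173 0.174] mean [ 0.6084 -0.0575] axis deg -32.1 rect 0.8 z 0.455
```

move_arm([
  [[0,0,0,-0.008,-0.001,0.001,0],[0,0,0,-0.017,-0.002,0.001,0],[0,0,0,-0.026,-0.002,0.001,0],[0,0,0,-0.035,-0.002,0.001,0],[0,0,0,-0.044,-0.002,0.001,0],[0,0,0,-0.05,-0.002,0.001,0],[0,0,0,-0.0565,-0.002,0.001,0],[0,0,0,-0.0565,-0.002,0.001,0],[0,0,0,-0.045,-0.002,0,0],[0,0,0,-0.045,-0.002,-0.05,0],[0,0,0,-0.045,-0.002,-0.1,0],[0,0,0,-0.045,-0.002,-0.12,0.094]],
])

```text
time: 3.9
tool_pos: [0.602, -0.0654, 0.1493]
tcp_rot: [0.001, 0.998, 0.055, 0.004]
ft_force: [1.8, -0.9, 0.1]
finger_gap: 0.0054
finger_force: 0.0
```

```bash
python3 - <<'E'
from h import *
im,d,p=cam('wrist'); cv2.imwrite('pics/w1.png',cv2.convertScaleAbs(im,alpha=1.5)); print(p)
E
python3 go.py 0.532 -0.0725 0.14 6.3
```

```text
{'intrinsics': array([[352.39136345,   0.        , 321.05258012],
       [  0.        , 352.39136345, 195.71305616],
       [  0.        ,   0.        ,   1.        ]]), 'xyz': array([ 0.67996205, -0.05660237,  0.31460961]), 'orientation': array([ 0.73797612, -0.10058133,  0.08787787, -0.66147723])}
rv [ 0.25 -0.66  0.01] d [-0.0718 -0.0011  0.0109] t 3.95 gap 0.0092 pos [ 0.6034 -0.0657  0.1517] j [-0.25  0.33  1.54  0.    1.27  1.21] F [0.6 0.7 2.7]
```

View pics/w1.png

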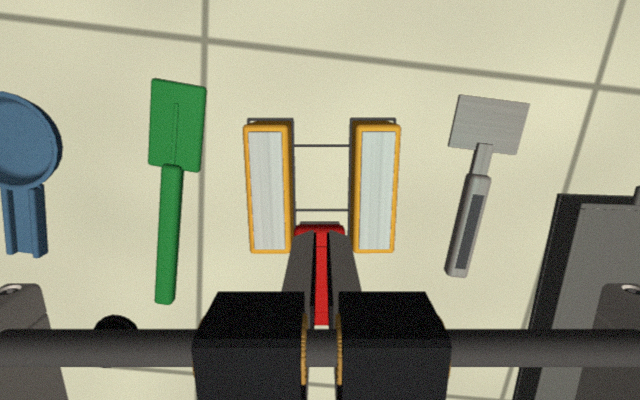

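The brush's far end is at (320,228), just inside the tins' near end at row 252, so it's mostly out. I'll measure its far edge and check the scraper from the same view.

```bash
python3 - <<'E'
from h import *
im,d,p=cam('wrist'); f=lambda u,v,z: ray(p,u,v,z)[:2].round(4)
print('brush far corners',f(296,225,.038),f(344,225,.038))
print('tins', f(250,252,.052),f(396,252,.052),f(244,125,.052),f(399,125,.052))
print('scraper butt',f(457,275,.012),'handle front',f(481,176,.012),'blade tip',f(491,100,.004), 'blade corners',f(461,95,.004),f(528,103,.004))
print('spat butt',f(165,302,.012),'head corners',f(152,79,.008),f(206,88,.008),'handle front',f(173,166,.012))
print('spoon butt',f(28,252,.012))
E
python3 meas.py | grep -E "brush|tins\+"
python3 go.py 0.532 -0.0725 0.15 6.3
```

```text
brush far corners [ 0.5781 -0.0482] [ 0.5825 -0.0883]
tins [ 0.556  -0.0135] [ 0.5688 -0.1319] [ 0.6571 -0.0033] [ 0.6696 -0.1173]
scraper butt [ 0.5346 -0.2053] handle front [ 0.6321 -0.2062] blade tip [ 0.6972 -0.2035] blade corners [ 0.6984 -0.1769] [ 0.6982 -0.2358]
spat butt [0.4756 0.0723] head corners [0.6825 0.0836] [0.6802 0.0388] handle front [0.6115 0.0646]
spoon butt [0.515  0.1989]
brush 36 c [ 0.5663 -0.0733] sz [0.01   0.0273] mean [ 0.5674 -0.0761] axis deg 83.0 rect 0.8 z 0.037
tins+ 4547 c [ 0.6059 -0.0644] sz [0.1731 0.174 ] mean [ 0.6059 -0.0627] axis deg -34.0 rect 0.7 z 0.499
rv [ 0.08 -0.22  0.01] d [-0.0685  0.0001 -0.0044] t 4.05 gap 0.0173 pos [ 0.6001 -0.0649  0.1459] j [-0.25  0.33  1.54 -0.    1.26  1.21] F [ 0.2  0.2 -1.5]
```

```bash
python3 go.py 0.527 -0.073 0.025 6.3
```

```text
rv [ 0.08 -0.22  0.01] d [-0.074  -0.0002  0.1206] t 4.05 gap 0.0173 pos [ 0.6001 -0.0649  0.1459] j [-0.25  0.33  1.54 -0.    1.26  1.21] F [ 0.2  0.2 -1.5]
```

move_arm([
  [[0,0,0,-0.04,0,0,0.094],[0,0,0,-0.073,0,0,0.094],[0,0,0,-0.073,0,0,0.094],[0,0,0,-0.073,0,0.02,0.094],[0,0,0,-0.073,0,0.03,0.094],[0,0,0,-0.073,0,0.03,0.094]],
])

```text
time: 4.65
tool_pos: [0.5241, -0.0719, 0.1109]
tcp_rot: [-0.001, 0.998, 0.055, -0.003]
ft_force: [0.4, -0.2, 0.1]
finger_gap: 0.0652
finger_force: 0.0
```

```bash
python3 go.py 0.527 -0.073 0.025 6.3
python3 - <<'E'
from h import *
im,d,p=cam('wrist'); cv2.imwrite('pics/w2.png',cv2.convertScaleAbs(im,alpha=1.5))
E
```

```text
rv [-0.15  0.33  0.  ] d [0.0032 0.0016 0.0859] t 4.65 gap 0.0652 pos [ 0.5241 -0.0719  0.1109] j [-0.3   0.23  1.75  0.    1.16  1.16] F [ 0.4 -0.2  0.1]
```

View pics/w2.png

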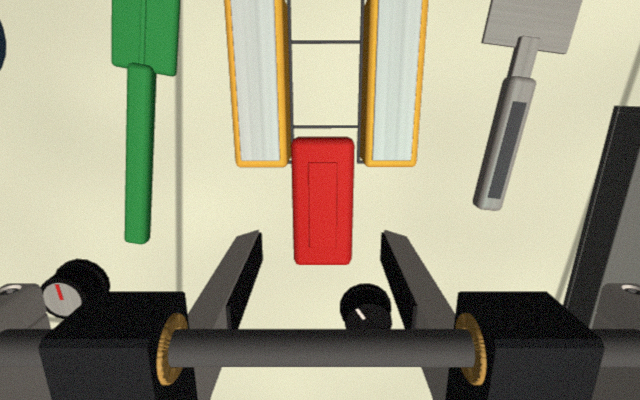

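Brush is straight, top face corners about (292,140) to (351,264), with the gripper symmetric around it and the plain knob well below the fingers' line.

```bash
python3 - <<'E'
from h import *
im,d,p=cam('wrist'); f=lambda u,v,z: ray(p,u,v,z)[:2].round(4)
print(f(292,140,.038),f(352,138,.038),f(295,264,.038),f(351,264,.038),f(237,165,.052),f(417,165,.052))
print('plain',f(360,300,.027),'knob',f(62,298,.027))
E
python3 go.py 0.527 -0.073 0.025 6.3
```

```text
[ 0.5737 -0.0475] [ 0.5795 -0.0875] [ 0.4823 -0.0577] [ 0.4869 -0.0992] [ 0.5556 -0.0144] [ 0.5684 -0.1302]
plain [ 0.4506 -0.1122] knob [0.426  0.1263]
rv [-0.04  0.09  0.01] d [0.001  0.0007 0.0882] t 4.75 gap 0.0731 pos [ 0.5261 -0.0724  0.1132] j [-0.3   0.23  1.75  0.    1.16  1.16] F [0.6 0.1 0.9]
```

move_arm([
  [[0,0,0,0.001,0.001,0.03,0.094],[0,0,0,0.001,0.001,0.06,0.094],[0,0,0,0.001,0.001,0.08,0.094],[0,0,0,0.001,0.001,0.088,0.094],[0,0,0,0.001,0.001,0.088,0.03],[0,0,0,0.001,0.001,0.088,0.03],[0,0,0,0.001,0.001,0.088,0.03],[0,0,0,0.001,0.001,0.088,0.03],[0,0,0,0.001,0.001,0.088,0.03],[0,0,0,0.001,0.001,0.088,0.03]],
], grip_force=15)

```text
time: 5.75
tool_pos: [0.5276, -0.0736, 0.0266]
tcp_rot: [0.0, 0.998, 0.055, 0.0]
ft_force: [-0.0, -0.0, 0.2]
finger_gap: 0.0492
finger_force: 0.0
```

```bash
python3 go.py 0.5457 -0.333 0.025 4.4
```

```text
rv [ 0.02 -0.05  1.9 ] d [-0.0104  0.2598  0.0016] t 5.75 gap 0.0492 pos [ 0.5276 -0.0736  0.0266] j [-0.3   0.36  1.79  0.    0.99  1.16] F [-0.  -0.   0.2]
```

move_arm([
  [[0,0,0,0,0,0,0.03],[0,0,0,0,0,0,0.03],[0,0,0,0,0,-0.02,0.03],[0,0,0,0,0,-0.05,0.03],[0,0,0,0,0,-0.08,0.03],[0,0,1.9,-0.005,0.03,-0.09,0.03],[0,0,1.9,-0.01,0.07,-0.09,0.03],[0,0,1.9,-0.01,0.115,-0.09,0.03],[0,0,1.9,-0.01,0.16,-0.09,0.03],[0,0,1.9,-0.01,0.205,-0.09,0.03],[0,0,1.9,-0.01,0.24,-0.09,0.03],[0,0,1.9,-0.0104,0.26,-0.09,0.03]],
])

```text
time: 6.95
tool_pos: [0.5451, -0.3363, 0.1156]
tcp_rot: [0.0, 0.999, 0.037, -0.0]
ft_force: [-0.5, 0.2, -0.5]
finger_gap: 0.0435
finger_force: 15.0
```

```bash
python3 - <<'E'
from h import *
im,d,p=cam('wrist'); im,d,p=cam('wrist'); cv2.imwrite('pics/w3.png',cv2.convertScaleAbs(im,alpha=2))
P=pts(d,p)
E
python3 go.py 0.5457 -0.333 0.0305 4.4
```

```text
rv [ 0.05  0.   -0.2 ] d [ 0.0009 -0.0031  0.085 ] t 7.05 gap 0.0441 pos [ 0.545  -0.3361  0.1155] j [-0.69  0.44  1.47 -0.    1.24  0.81] F [ 0.4  0.2 -1.9]
```

View pics/w3.png

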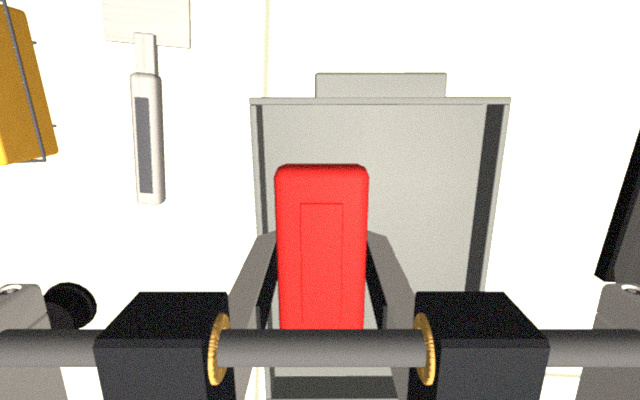

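The brush is held straight. The tub's far rim runs from (251,100) to (508,100).

Run:
```python
from h import *
p=viewer.camera_params('wrist'); f=lambda u,v,z: ray(p,u,v,z)[:2]
a,b=f(251,100,.032),f(508,100,.032); e=(a-b)/np.linalg.norm(a-b); n=np.array([e[1],-e[0]])
print(a,b,np.linalg.norm(a-b),'yaw',np.degrees(np.arctan2(n[1],n[0])),'centre',(a+b)/2-.13*n)
```

```text
[ 0.61853409 -0.28345781] [ 0.63124945 -0.45778099] 0.17478630822896823 yaw 4.171840977844714 centre [ 0.49523622 -0.38007664]
```

move_arm([
  [[0,0,0,0,0,0.03,0.03],[0,0,0,0,0,0.055,0.03],[0,0,0,0,0,0.07,0.03],[0,0,0,0,0,0.08,0.03],[0,0,0,0,0,0.083,0.03],[0,0,0,0,0,0.083,0.03],[0,0,0,0,0,0.083,0.056],[0,0,0,0,0,0.083,0.056],[0,0,0,0,0,0.083,0.056],[0,0,0,0,0,0.05,0.056],[0,0,0,0,0,0.01,0.056],[0,0,0,0,0,-0.03,0.056]],
])

```text
time: 8.25
tool_pos: [0.5451, -0.3328, 0.1472]
tcp_rot: [-0.0, 0.999, 0.038, -0.0]
ft_force: [1.0, -0.6, 0.2]
finger_gap: 0.0558
finger_force: 0.0
```

```bash
python3 go.py 0.609 -0.2025 0.1 0
```

```text
rv [-0.05  0.04  4.39] d [ 0.0737 -0.125   0.0472] t 8.25 gap 0.0558 pos [ 0.5451 -0.3328  0.1472] j [-0.68  0.4   1.44  0.    1.3   0.81] F [ 1.  -0.6  0.2]
```

move_arm([
  [[0,0,4.4,0.02,-0.03,0,0.056],[0,0,4.4,0.045,-0.07,0,0.056],[0,0,4.4,0.065,-0.11,0.01,0.056],[0,0,4.4,0.0737,-0.125,0.03,0.056],[0,0,4.4,0.0737,-0.125,0.047,0.056],[0,0,4.4,0.0737,-0.125,0.047,0.056],[0,0,4.4,0.0737,-0.125,0.047,0.056]],
])

```text
time: 8.95
tool_pos: [0.6093, -0.203, 0.0993]
tcp_rot: [-0.0, 1.0, -0.0, -0.0]
ft_force: [-0.2, -0.0, -0.0]
finger_gap: 0.0559
finger_force: 0.0
```

```bash
python3 - <<'E'
from h import *
im,d,p=cam('wrist'); cv2.imwrite('pics/w4.png',cv2.convertScaleAbs(im,alpha=1.5))
E
python3 go.py 0.609 -0.2025 0.017 0
```

```text
rv [ 0.04 -0.08 -0.04] d [-0.0009 -0.0011  0.0831] t 9.0 gap 0.0563 pos [ 0.6098 -0.2035  0.1001] j [-0.46  0.46  1.47 -0.    1.21  1.11] F [ 0.5 -0.2  0.4]
```

View pics/w4.png

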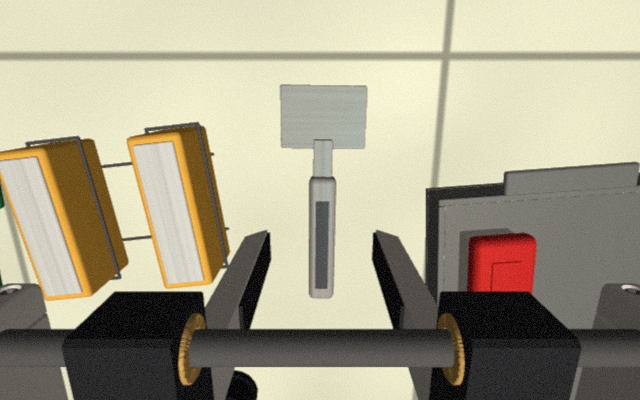

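The scraper handle lies at column 321, exactly midway between the fingers and straight. I'll descend and grip it.

move_arm([
  [[0,0,0,-0.001,0,0.03,0.056],[0,0,0,-0.001,0,0.06,0.056],[0,0,0,-0.001,0,0.075,0.056],[0,0,0,-0.001,0,0.083,0.056],[0,0,0,-0.001,0,0.083,0.056],[0,0,0,-0.001,0,0.083,0.0],[0,0,0,-0.001,0,0.083,0.0],[0,0,0,-0.001,0,0.083,0.0],[0,0,0,-0.001,0,0.083,0.0],[0,0,0,-0.001,0,0.083,0.0],[0,0,0,-0.001,0,0.083,0.0],[0,0,0,-0.001,0,0.083,0.0]],
], grip_force=30)

```text
time: 10.2
tool_pos: [0.6086, -0.2029, 0.0166]
tcp_rot: [0.0, 1.0, 0.0, 0.0]
ft_force: [-1.1, 0.0, 2.9]
finger_gap: 0.0197
finger_force: 30.0
```

```bash
python3 go.py 0.499 -0.422 0.0225 4.4
```

```text
rv [ 0.02 -0.03 -4.39] d [-0.1097  0.2191 -0.0059] t 10.2 gap 0.0197 pos [ 0.6086 -0.2029  0.0166] j [-0.46  0.56  1.51 -0.    1.07  1.11] F [-1.1  0.   2.9]
```

move_arm([
  [[0,0,0,0,0,-0.03,0],[0,0,0,0,0,-0.06,0],[0,0,-2,-0.01,0.02,-0.085,0],[0,0,-4.4,-0.03,0.06,-0.085,0],[0,0,-4.4,-0.05,0.1,-0.085,0],[0,0,-4.4,-0.07,0.14,-0.085,0],[0,0,-4.4,-0.09,0.18,-0.085,0],[0,0,-4.4,-0.1,0.205,-0.085,0],[0,0,-4.4,-0.1097,0.219,-0.085,0],[0,0,-4.4,-0.1097,0.219,-0.07,0],[0,0,-4.4,-0.1097,0.219,-0.06,0]],
])

```text
time: 11.3
tool_pos: [0.4983, -0.4202, 0.0741]
tcp_rot: [-0.001, 0.999, 0.038, -0.0]
ft_force: [0.1, -0.2, -1.1]
finger_gap: 0.0199
finger_force: 30.0
```

```bash
python3 - <<'E'
from h import *
im,d,p=cam('wrist'); cv2.imwrite('pics/w5.png',cv2.convertScaleAbs(im,alpha=1.8))
E
python3 go.py 0.499 -0.422 0.0225 4.4
```

```text
rv [-0.34  0.21  0.06] d [0.0015 0.004  0.0492] t 11.35 gap 0.0198 pos [ 0.4974 -0.4184  0.0717] j [-0.83  0.51  1.46  0.    1.18  0.66] F [-0.5  1.  -1.9]
```

View pics/w5.png

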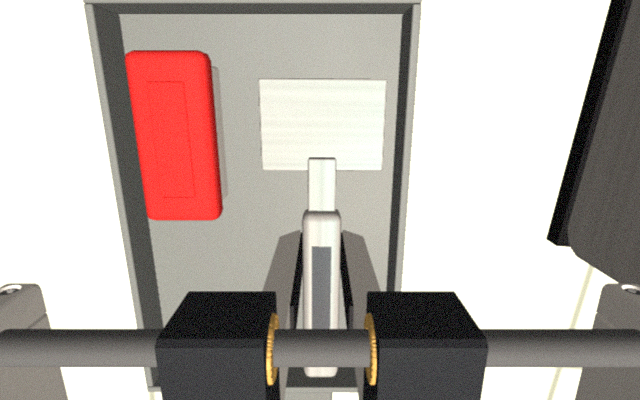

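The brush lies flat in the tub at (172,135). The scraper is held level with its blade clear of brush and walls, so I'll lower and release it.

move_arm([
  [[0,0,0,0,0.001,0.02,0],[0,0,0,0,0.001,0.035,0],[0,0,0,0,0.001,0.045,0],[0,0,0,0,0.001,0.05,0],[0,0,0,0,0.001,0.05,0],[0,0,0,0,0.001,0.05,0],[0,0,0,0,0.001,0.05,0.04],[0,0,0,0,0.001,0.05,0.04],[0,0,0,0,0.001,0.05,0.04],[0,0,0,0,0.001,0.02,0.04],[0,0,0,0,0.001,-0.03,0.04],[0,0,0,0,0.001,-0.07,0.06]],
])

```text
time: 12.55
tool_pos: [0.4989, -0.4231, 0.1482]
tcp_rot: [0.0, 0.999, 0.038, 0.0]
ft_force: [1.4, 0.1, 0.7]
finger_gap: 0.0454
finger_force: 0.0
```

```bash
python3 go.py 0.4225 0.126 0.13 0; python3 meas.py | grep -E "knob|plain"
```

```text
rv [ 0.05 -0.04  4.39] d [-0.0341 -0.5533  0.0178] t 12.55 gap 0.0454 pos [ 0.4989 -0.4231  0.1482] j [-0.84  0.43  1.4   0.    1.31  0.66] F [1.4 0.1 0.7]Traceback (most recent call last):
  File "meas.py", line 18, in <module>
    show('brush',box(315,145,370,205)&((H<8)|(H>172))&(S>150),.038)
    ~~~~^^^^^^^^^^^^^^^^^^^^^^^^^^^^^^^^^^^^^^^^^^^^^^^^^^^^^^^^^^^
  File "meas.py", line 8, in show
    i=1+st[1:,4].argmax(); v,u=np.nonzero(l==i)
        ~~~~~~~~~~~~~~~^^
ValueError: attempt to get argmax of an empty sequence
```

move_arm([
  [[0,0,4.4,-0.003,-0.04,0,0.06],[0,0,4.4,-0.006,-0.085,0,0.06],[0,0,4.4,-0.009,-0.132,0,0.06],[0,0,4.4,-0.012,-0.18,0,0.06],[0,0,4.4,-0.015,-0.228,0,0.06],[0,0,4.4,-0.018,-0.276,0,0.06],[0,0,4.4,-0.021,-0.324,0,0.06],[0,0,4.4,-0.024,-0.372,0,0.06],[0,0,4.4,-0.027,-0.42,0,0.06],[0,0,4.4,-0.03,-0.465,0,0.06],[0,0,4.4,-0.033,-0.51,0,0.06],[0,0,4.4,-0.034,-0.553,0,0.06]],
])

```text
time: 13.8
tool_pos: [0.4219, 0.1278, 0.1466]
tcp_rot: [-0.0, 1.0, 0.0, 0.001]
ft_force: [1.5, 0.6, 1.0]
finger_gap: 0.0602
finger_force: 0.0
```

move_arm([
  [[0,0,0,0,0,0,0.06],[0,0,0,0,0,0.02,0.06],[0,0,0,0,0,0.04,0.06],[0,0,0,0,0,0.04,0.06],[0,0,0,0,0,0.04,0.06]],
])

```text
time: 14.3
tool_pos: [0.4225, 0.1253, 0.1062]
tcp_rot: [0.0, 1.0, -0.0, -0.0]
ft_force: [0.0, 0.4, -0.8]
finger_gap: 0.0603
finger_force: 0.0
```

```bash
python3 - <<'E'
from h import *
im,d,p=cam('wrist'); cv2.imwrite('pics/w6.png',cv2.convertScaleAbs(im,alpha=1.8))
E
python3 go.py 0.4225 0.1265 0.022 0
```

```text
rv [-0.   -0.07 -0.05] d [-0.0008 -0.0011  0.0848] t 14.35 gap 0.0601 pos [0.4232 0.1254 0.1068] j [ 0.09  0.05  1.97 -0.    1.12  1.66] F [0.6 0.2 0.3]
```

View pics/w6.png

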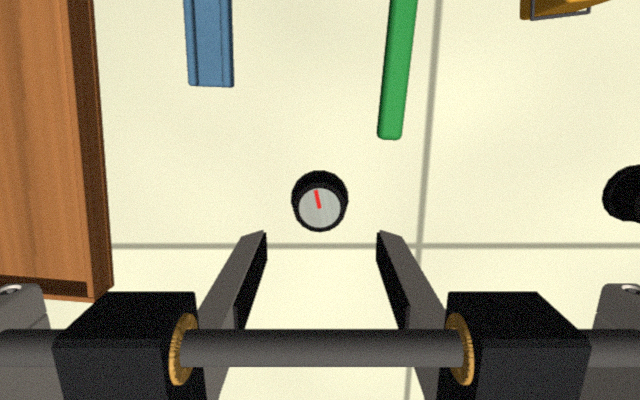

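The oven knob (steel disc with red line, at (319,207)) is centred between the fingers. I'll grip it.

move_arm([
  [[0,0,0,-0.0005,-0.001,0.03,0.06],[0,0,0,-0.0005,-0.001,0.06,0.06],[0,0,0,-0.0005,-0.001,0.078,0.06],[0,0,0,-0.0005,-0.001,0.085,0.06],[0,0,0,-0.0005,-0.001,0.085,0.06],[0,0,0,-0.0005,-0.001,0.085,0.02],[0,0,0,-0.0005,-0.001,0.085,0.02],[0,0,0,-0.0005,-0.001,0.085,0.02],[0,0,0,-0.0005,-0.001,0.085,0.02],[0,0,0,-0.0005,-0.001,0.085,0.02],[0,0,0,-0.0005,-0.001,0.035,0.02],[0,0,0,-0.0005,-0.001,-0.01,0.02]],
], grip_force=15)

```text
time: 15.55
tool_pos: [0.42, 0.1268, 0.1156]
tcp_rot: [0.0, 1.0, 0.0, -0.003]
ft_force: [2.0, -0.5, -0.2]
finger_gap: 0.0395
finger_force: 15.1
```

```bash
python3 go.py 0.431 -0.343 0.12 4.4
```

```text
rv [ 0.01  0.3  -4.4 ] d [ 0.011   0.4698 -0.0043] t 15.55 gap 0.0395 pos [0.42   0.1268 0.1156] j [0.1  0.04 1.96 0.   1.15 1.67] F [ 2.  -0.5 -0.2]
```

move_arm([
  [[0,0,-1,0.002,0.03,-0.005,0.02],[0,0,-2,0.003,0.075,-0.005,0.02],[0,0,-3,0.004,0.12,-0.005,0.02],[0,0,-4.4,0.005,0.165,-0.005,0.02],[0,0,-4.4,0.006,0.21,-0.005,0.02],[0,0,-4.4,0.007,0.255,-0.005,0.02],[0,0,-4.4,0.008,0.3,-0.005,0.02],[0,0,-4.4,0.009,0.345,-0.005,0.02],[0,0,-4.4,0.01,0.39,-0.005,0.02],[0,0,-4.4,0.011,0.43,-0.005,0.02],[0,0,-4.4,0.011,0.46,-0.005,0.02],[0,0,-4.4,0.011,0.47,-0.005,0.02]],
])

```text
time: 16.75
tool_pos: [0.4326, -0.346, 0.121]
tcp_rot: [0.0, 0.999, 0.037, 0.0]
ft_force: [0.6, -0.1, 0.5]
finger_gap: 0.0399
finger_force: 15.1
```

move_arm([
  [[0,0,0,0,0,0,0.02],[0,0,0,0,0,0.02,0.02],[0,0,0,0,0,0.04,0.02],[0,0,0,0,0,0.04,0.02]],
])

```text
time: 17.15
tool_pos: [0.4309, -0.3388, 0.0779]
tcp_rot: [-0.003, 0.999, 0.039, -0.002]
ft_force: [-0.9, -0.1, -0.0]
finger_gap: 0.0394
finger_force: 15.1
```

```bash
python3 - <<'E'
from h import *
im,d,p=cam('wrist'); cv2.imwrite('pics/w7.png',cv2.convertScaleAbs(im,alpha=1.8))
E
python3 go.py 0.431 -0.343 0.0275 4.4
```

```text
rv [-0.24  0.16  0.09] d [-0.0009  0.0031  0.052 ] t 17.2 gap 0.0394 pos [ 0.4318 -0.34    0.0795] j [-0.82  0.31  1.72  0.    1.11  0.67] F [-0.3  0.1  0.2]
```

View pics/w7.png

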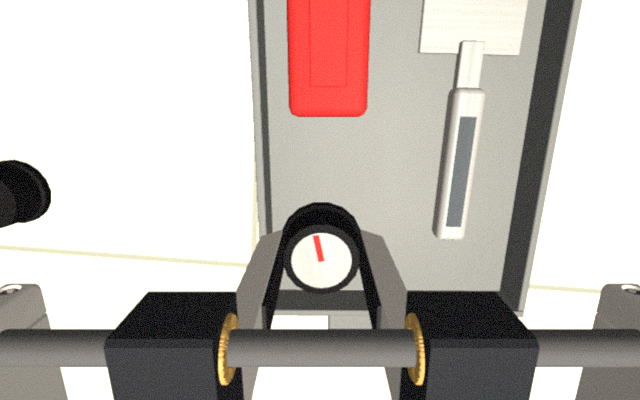

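Both earlier pieces lie flat and the knob is clear of them and of the near wall, so I'll lower it.

move_arm([
  [[0,0,0,0,0.001,0.02,0.02],[0,0,0,0,0.001,0.035,0.02],[0,0,0,0,0.001,0.045,0.02],[0,0,0,0,0.001,0.05,0.02],[0,0,0,0,0.001,0.0525,0.02],[0,0,0,0,0.001,0.0525,0.02],[0,0,0,0,0.001,0.0525,0.02]],
])

```text
time: 17.9
tool_pos: [0.4333, -0.3444, 0.0291]
tcp_rot: [0.0, 0.999, 0.038, 0.0]
ft_force: [0.0, -0.3, -0.6]
finger_gap: 0.0395
finger_force: 15.1
```

```bash
python3 go.py 0.431 -0.343 0.0275 4.4
```

```text
rv [ 0.04 -0.04  0.  ] d [-0.0022 -0.0016  0.0016] t 17.9 gap 0.0395 pos [ 0.4333 -0.3444  0.0291] j [-0.83  0.39  1.74  0.    1.01  0.67] F [ 0.  -0.3 -0.6]
```

move_arm([
  [[0,0,0,0,0,0.002,0.02],[0,0,0,0,0,0.002,0.02],[0,0,0,0,0,0.002,0.05],[0,0,0,0,0,0.002,0.05],[0,0,0,0,0,0.002,0.05],[0,0,0,0,0,-0.04,0.05],[0,0,0,0,0,-0.085,0.05],[0,0,0,0.01,-0.03,-0.12,0.05],[0,0,0,0.03,-0.07,-0.12,0.05],[0,0,0,0.045,-0.115,-0.12,0.05],[0,0,0,0.06,-0.16,-0.12,0.05],[0,0,0,0.075,-0.2,-0.12,0.05]],
])

```text
time: 19.1
tool_pos: [0.4923, -0.1367, 0.1486]
tcp_rot: [-0.0, 0.999, 0.038, 0.0]
ft_force: [-0.2, -0.3, -0.6]
finger_gap: 0.0499
finger_force: 0.0
```

```bash
python3 go.py 0.585 0.07 0.11 -3.6
```

```text
rv [-0.02 -0.    8.  ] d [ 0.1083 -0.199   0.0387] t 19.1 gap 0.0499 pos [ 0.4923 -0.1367  0.1486] j [-0.44  0.14  1.77  0.    1.23  1.05] F [-0.2 -0.3 -0.6]
```

move_arm([
  [[0,0,4,0.02,-0.03,0,0.05],[0,0,8,0.04,-0.07,0,0.05],[0,0,8,0.06,-0.11,0,0.05],[0,0,8,0.085,-0.15,0,0.05],[0,0,8,0.1,-0.185,0.01,0.05],[0,0,8,0.1083,-0.199,0.03,0.05],[0,0,8,0.1083,-0.199,0.0387,0.05],[0,0,8,0.1083,-0.199,0.0387,0.05],[0,0,8,0.1083,-0.199,0.0387,0.05]],
])

```text
time: 20.0
tool_pos: [0.5847, 0.0668, 0.1098]
tcp_rot: [0.0, 0.999, -0.032, -0.0]
ft_force: [-0.8, -1.2, -0.9]
finger_gap: 0.0502
finger_force: 0.0
```

```bash
python3 - <<'E'
from h import *
im,d,p=cam('wrist'); cv2.imwrite('pics/w8.png',cv2.convertScaleAbs(im,alpha=1.8))
E
python3 go.py 0.585 0.0695 0.0165 -3.6
```

```text
rv [ 0.01 -0.04 -0.09] d [-0.0005 -0.0029  0.094 ] t 20.05 gap 0.0501 pos [0.5852 0.0666 0.1105] j [-0.03  0.34  1.61 -0.    1.19  1.6 ] F [ 0.2 -0.4 -0.3]
```

View pics/w8.png

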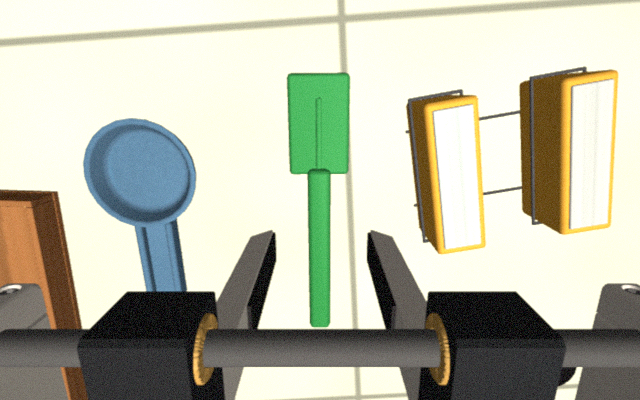

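The spatula handle is at column 319, centred between the fingers and aligned. I'll descend and grip it.

move_arm([
  [[0,0,0,0,-0.001,0.03,0.05],[0,0,0,0,-0.001,0.065,0.05],[0,0,0,0,-0.001,0.085,0.05],[0,0,0,0,-0.001,0.094,0.05],[0,0,0,0,-0.001,0.094,0.05],[0,0,0,0,-0.001,0.094,0.0],[0,0,0,0,-0.001,0.094,0.0],[0,0,0,0,-0.001,0.094,0.0],[0,0,0,0,-0.001,0.094,0.0],[0,0,0,0,-0.001,0.094,0.0],[0,0,0,0,-0.001,0.094,0.0],[0,0,0,0,-0.001,0.094,0.0]],
], grip_force=25)

```text
time: 21.25
tool_pos: [0.5856, 0.0688, 0.0164]
tcp_rot: [0.0, 1.0, -0.031, 0.0]
ft_force: [-0.9, -0.1, 3.9]
finger_gap: 0.0183
finger_force: 25.0
```

```bash
python3 - <<'E'
from h import *
c=np.array([.474,.3826]); T=R.from_euler('z',-5.4,degrees=True)
for q in([.014,-.05,0],[0,.037,0],[-.03,.037,0]): print(q,T.apply(q)[:2]+c)
E
python3 go.py 0.4815 0.331 0.11 -5.4
python3 - <<'E'
from h import *
im,d,p=cam('top'); hsv=cv2.cvtColor(im,cv2.COLOR_BGR2HSV); m=cv2.inRange(hsv,(0,110,0),(20,255,255)); b=np.zeros_like(m); b[171:280,110:206]=m[171:280,110:206]
c=max(cv2.findContours(b,0,2)[0],key=cv2.contourArea); ap=cv2.approxPolyDP(c,6,True)[:,0]; 
for q in ap: print(q,ray(p,*q,.028)[:2].round(4))
E
```

```text
[0.014, -0.05, 0] [0.48323245 0.33150439]
[0, 0.037, 0] [0.47748201 0.41943579]
[-0.03, 0.037, 0] [0.44761515 0.42225904]
rv [ 0.   -0.04  1.81] d [-0.1202 -0.2551 -0.0937] t 21.25 gap 0.0183 pos [0.5856 0.0688 0.0164] j [-0.03  0.47  1.65 -0.    1.02  1.6 ] F [-0.9 -0.1  3.9]
[130 171] [0.6114 0.4586]
[115 272] [0.3616 0.4799]
[188 279] [0.3465 0.303 ]
[202 178] [0.5962 0.2793]
```

move_arm([
  [[0,0,0,0,0,-0.03,0],[0,0,0,0,0,-0.06,0],[0,0,0,-0.01,-0.02,-0.09,0],[0,0,1.8,-0.025,-0.06,-0.095,0],[0,0,1.8,-0.045,-0.105,-0.095,0],[0,0,1.8,-0.065,-0.15,-0.095,0],[0,0,1.8,-0.085,-0.195,-0.095,0],[0,0,1.8,-0.105,-0.23,-0.095,0],[0,0,1.8,-0.116,-0.252,-0.095,0],[0,0,1.8,-0.116,-0.252,-0.08,0],[0,0,1.8,-0.116,-0.252,-0.07,0],[0,0,1.8,-0.116,-0.252,-0.07,0]],
])

```text
time: 22.5
tool_pos: [0.4834, 0.3256, 0.0826]
tcp_rot: [0.002, 0.999, -0.048, -0.003]
ft_force: [-0.4, -0.1, -0.7]
finger_gap: 0.0178
finger_force: 25.0
```

```bash
python3 - <<'E'
from h import *
im,d,p=cam('wrist'); cv2.imwrite('pics/w9.png',cv2.convertScaleAbs(im,alpha=1.8))
E
python3 go.py 0.485 0.329 0.022 -5.4
```

```text
rv [ 0.14  0.2  -0.09] d [ 0.0006 -0.0035  0.0617] t 22.55 gap 0.0178 pos [0.4843 0.3257 0.0837] j [ 0.44  0.37  1.63 -0.    1.14  2.11] F [ 0.8  1.  -0.9]
```

View pics/w9.png

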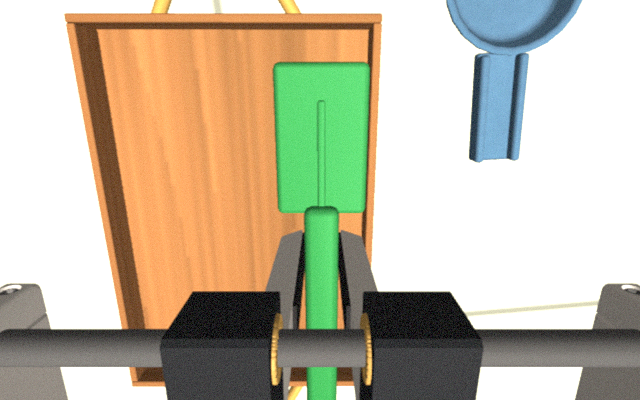

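The spatula is held aligned over the tray. The tray's far rim corners are at (66,18) and (381,18) and its near rim is around row 384.

```bash
python3 - <<'E'
from h import *
p=viewer.camera_params('wrist'); f=lambda u,v,z: ray(p,u,v,z)[:2]
a,b=f(66,17,.028),f(381,17,.028); nr=f(132,386,.028)
e=(a-b)/np.linalg.norm(a-b); n=np.array([e[1],-e[0]]); c=(a+b)/2-.13*n
o=np.array(r.get_obs()['tool_pos'][:2]); print(a,b,nr,np.linalg.norm(a-b),np.degrees(np.arctan2(n[1],n[0])),c,'len',(a-nr)@n,'tcp in tray',(o-c)@n,(o-c)@e)
h=[f(275,64,.075),f(368,64,.075)]; print([((q-c)@n,(q-c)@e) for q in h])
E
python3 go.py 0.485 0.329 0.022 -5.4
```

```text
[0.62032197 0.45724893] [0.60324518 0.27957478] [0.36437733 0.48261205] 0.17849290989362027 -5.490003712155375 [0.4823799  0.38084923] len 0.25719714052156656 tcp in tray 0.007198050210827487 -0.05468724912577193
[(np.float64(0.10124272789619188), np.float64(-0.033811061850596826)), (np.float64(0.10122895986164884), np.float64(-0.07675046858487537))]
rv [ 0.14  0.2  -0.09] d [ 0.0006 -0.0035  0.0617] t 22.55 gap 0.0178 pos [0.4843 0.3257 0.0837] j [ 0.44  0.37  1.63 -0.    1.14  2.11] F [ 0.8  1.  -0.9]
```

move_arm([
  [[0,0,0,0.001,-0.004,0.02,0],[0,0,0,0.001,-0.004,0.04,0],[0,0,0,0.001,-0.004,0.053,0],[0,0,0,0.001,-0.004,0.061,0],[0,0,0,0.001,-0.004,0.062,0],[0,0,0,0.001,-0.004,0.062,0],[0,0,0,0.001,-0.004,0.062,0.04],[0,0,0,0.001,-0.004,0.062,0.04],[0,0,0,0.001,-0.004,0.062,0.04],[0,0,0,0.001,-0.004,0.03,0.04],[0,0,0,0.001,-0.004,-0.02,0.04],[0,0,0,0.001,-0.004,-0.04,0.06]],
])

```text
time: 23.75
tool_pos: [0.4893, 0.333, 0.1311]
tcp_rot: [-0.002, 0.999, -0.047, 0.004]
ft_force: [1.3, -0.5, 1.0]
finger_gap: 0.0448
finger_force: 0.0
```

```bash
python3 go.py 0.55 0.203 0.11 -2.1
```

```text
rv [-0.23 -0.41 -3.28] d [0.0725 0.1238 0.0211] t 23.75 gap 0.0448 pos [0.4893 0.333  0.1311] j [ 0.45  0.32  1.59 -0.    1.22  2.12] F [ 1.3 -0.5  1. ]
```

move_arm([
  [[0,0,-3.3,0.02,0.03,-0.01,0.06],[0,0,-3.3,0.045,0.07,-0.01,0.06],[0,0,-3.3,0.065,0.11,0,0.06],[0,0,-3.3,0.0725,0.122,0.02,0.06],[0,0,-3.3,0.0725,0.122,0.021,0.06],[0,0,-3.3,0.0725,0.122,0.021,0.06],[0,0,-3.3,0.0725,0.122,0.021,0.06],[0,0,-3.3,0.0725,0.122,0.021,0.06]],
])

```text
time: 24.55
tool_pos: [0.5475, 0.2047, 0.1059]
tcp_rot: [-0.0, 1.0, -0.017, 0.001]
ft_force: [0.3, -0.7, -0.3]
finger_gap: 0.0598
finger_force: 0.0
```

```bash
python3 - <<'E'
from h import *
im,d,p=cam('wrist'); cv2.imwrite('pics/w10.png',cv2.convertScaleAbs(im,alpha=1.8))
E
python3 go.py 0.551 0.203 0.0165 -2.1
```

```text
rv [-0.03 -0.09  0.11] d [0.0035 0.0015 0.0893] t 24.6 gap 0.0602 pos [0.5474 0.2046 0.1058] j [0.21 0.34 1.62 0.   1.18 1.81] F [-0.4  0.   0.2]
```

View pics/w10.png

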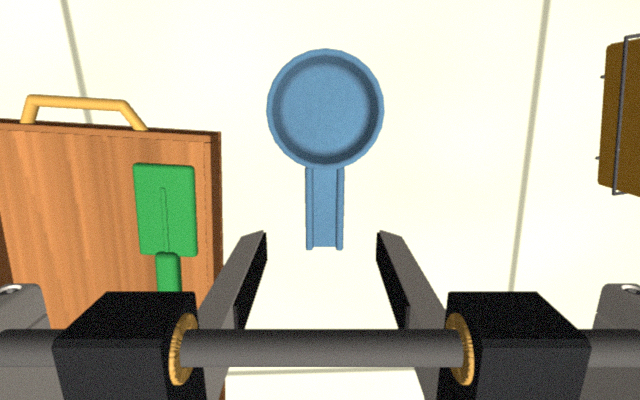

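The spatula lies flat in the tray. The spoon rest handle sits at column 324, about 1.5 mm right of the finger centre and aligned, so I'll descend and grip it.

move_arm([
  [[0,0,0,0.003,0.0015,0.03,0.06],[0,0,0,0.003,0.0015,0.06,0.06],[0,0,0,0.003,0.0015,0.08,0.06],[0,0,0,0.003,0.0015,0.089,0.06],[0,0,0,0.003,0.0015,0.089,0.06],[0,0,0,0.003,0.0015,0.089,0.01],[0,0,0,0.003,0.0015,0.089,0.01],[0,0,0,0.003,0.0015,0.089,0.01],[0,0,0,0.003,0.0015,0.089,0.01],[0,0,0,0.003,0.0015,0.089,0.01],[0,0,0,0.003,0.0015,0.089,0.01],[0,0,0,0.003,0.0015,0.089,0.01]],
], grip_force=40)

```text
time: 25.8
tool_pos: [0.5505, 0.2018, 0.0163]
tcp_rot: [-0.0, 1.0, -0.018, 0.0]
ft_force: [-1.4, 0.2, 3.0]
finger_gap: 0.0294
finger_force: 40.0
```

```bash
python3 go.py 0.4525 0.42 0.0215 -5.4
```

```text
rv [-0.02 -0.04  3.3 ] d [-0.106  -0.2145 -0.0052] t 25.8 gap 0.0294 pos [0.5505 0.2018 0.0163] j [0.2  0.47 1.66 0.   1.01 1.81] F [-1.4  0.2  3. ]
```

move_arm([
  [[0,0,0,0,0,-0.01,0.01],[0,0,0,0,0,-0.025,0.01],[0,0,0,0,0,-0.045,0.01],[0,0,0,0,0,-0.06,0.01],[0,0,1.5,-0.01,-0.02,-0.07,0.01],[0,0,3.3,-0.025,-0.05,-0.07,0.01],[0,0,3.3,-0.045,-0.085,-0.07,0.01],[0,0,3.3,-0.065,-0.12,-0.07,0.01],[0,0,3.3,-0.085,-0.155,-0.07,0.01],[0,0,3.3,-0.1,-0.185,-0.07,0.01],[0,0,3.3,-0.106,-0.2,-0.07,0.01],[0,0,3.3,-0.106,-0.2105,-0.07,0.01]],
])

```text
time: 27.0
tool_pos: [0.4514, 0.4169, 0.0864]
tcp_rot: [0.0, 0.999, -0.046, 0.0]
ft_force: [0.2, 0.0, -1.0]
finger_gap: 0.0293
finger_force: 40.0
```

```bash
python3 - <<'E'
from h import *
for i in range(3): im,d,p=cam('wrist')
cv2.imwrite('pics/w11.png',cv2.convertScaleAbs(im,alpha=1.8))
E
python3 go.py 0.453 0.416 0.0215 -5.4
```

```text
rv [ 0.02 -0.05 -0.01] d [-0.     -0.0005  0.0646] t 27.15 gap 0.0293 pos [0.4529 0.4155 0.0861] j [ 0.6   0.42  1.55 -0.    1.16  2.27] F [ 0.  -0.3 -1.5]
```

View pics/w11.png

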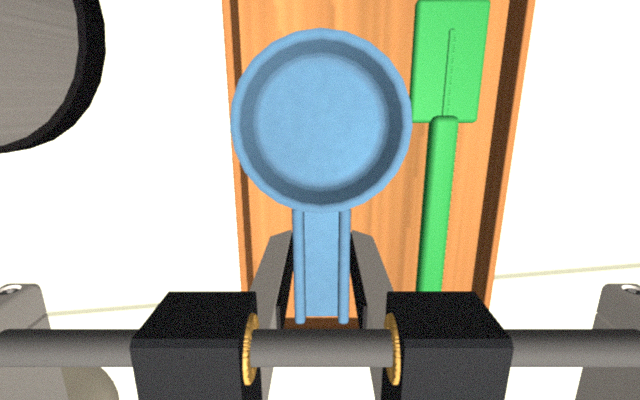

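The bowl will clear the left wall by roughly 10 mm and the spatula by about 20 mm. I'll shift 3 mm right and lower gently.

move_arm([
  [[0,0,0,0,0.003,0.015,0.01],[0,0,0,0,0.003,0.03,0.01],[0,0,0,0,0.003,0.043,0.01],[0,0,0,0,0.003,0.052,0.01],[0,0,0,0,0.003,0.058,0.01],[0,0,0,0,0.003,0.062,0.01],[0,0,0,0,0.003,0.064,0.01],[0,0,0,0,0.003,0.065,0.01],[0,0,0,0,0.003,0.065,0.01],[0,0,0,0,0.003,0.065,0.01]],
])

```text
time: 28.15
tool_pos: [0.4521, 0.4133, 0.0214]
tcp_rot: [-0.0, 0.999, -0.047, 0.001]
ft_force: [-0.3, 0.1, -0.4]
finger_gap: 0.0296
finger_force: 40.0
```

move_arm([
  [[0,0,0,0,0,0.0003,0.01],[0,0,0,0,0,0.0003,0.045],[0,0,0,0,0,0.0003,0.045],[0,0,0,0,0,0.0003,0.045],[0,0,0,0,0,0.0003,0.045],[0,0,0,0,0,-0.02,0.045],[0,0,0,0,0,-0.06,0.045],[0,0,0,0,0,-0.1,0.045],[0,0,0,-0.03,0.03,-0.14,0.045],[0,0,0,-0.05,0.07,-0.16,0.045],[0,0,0,-0.06,0.115,-0.16,0.045],[0,0,0,-0.06,0.16,-0.16,0.045]],
])

```text
time: 29.35
tool_pos: [0.3759, 0.2586, 0.1821]
tcp_rot: [-0.001, 0.999, -0.046, 0.001]
ft_force: [1.0, -0.7, -0.1]
finger_gap: 0.0449
finger_force: 0.0
```

move_arm([
  [[0,0,0,0,0.045,0,0.045],[0,0,0,0,0.09,0,0.045],[0,0,0,0,0.13,0,0.045],[0,0,0,0,0.17,0,0.045],[0,0,0,0,0.17,0,0.045],[0,0,0,0,0.17,0,0.045]],
])

```text
time: 29.95
tool_pos: [0.3611, 0.0896, 0.1811]
tcp_rot: [-0.0, 0.999, -0.049, 0.0]
ft_force: [0.3, -0.6, -0.6]
finger_gap: 0.0451
finger_force: 0.0
```

Run:
```python
from h import *
im,d,p=cam('top'); P=pts(d,p); im2=cv2.convertScaleAbs(im,alpha=1.6)
cv2.imwrite('pics/end.png',cv2.resize(im2[140:290,105:515],None,fx=1.95,fy=1.95,interpolation=cv2.INTER_CUBIC))
hsv=cv2.cvtColor(im,cv2.COLOR_BGR2HSV)
def reg(n,lo,hi,b,z):
    m=np.zeros(d.shape,np.uint8); m[b[1]:b[3],b[0]:b[2]]=cv2.inRange(hsv,lo,hi)[b[1]:b[3],b[0]:b[2]]
    v,u=np.nonzero(m); Q=P[v,u]; print(n,len(u),'z pct',np.percentile(Q[:,2],[5,50,95]).round(4),'mean',Q.mean(0).round(4), 'slope', np.linalg.lstsq(np.c_[Q[:,:2]-Q[:,:2].mean(0),np.ones(len(Q))],Q[:,2],rcond=None)[0].round(3))
reg('brush',(0,150,60),(8,255,255),(415,165,520,285),0)
reg('spat',(50,120,0),(90,255,255),(105,165,215,285),0)
reg('rest',(90,70,0),(130,255,255),(105,165,215,285),0)
v,u=np.nonzero(P[...,2]>.045); s=(u>305)&(u<376)&(v>140)&(v<210); Q=np.array([ray(p,a,b,.052)[:2] for a,b in zip(u[s],v[s])],np.float32)
print('tins',cv2.minAreaRect(Q)); print(r.get_obs()['time'])
```

```text
brush 666 z pct [0.0363 0.042  0.0465] mean [ 0.5418 -0.3282  0.0512] slope [-0.527  2.916  0.051]
spat 852 z pct [0.0089 0.0149 0.0213] mean [0.498  0.3303 0.0164] slope [-0.26  -2.184  0.016]
rest 1101 z pct [0.0068 0.0127 0.0255] mean [0.4953 0.4102 0.0211] slope [-0.263 -2.34   0.021]
tins ((0.590038001537323, -0.05342434346675873), (0.14482246339321136, 0.14494691789150238), 4.225789546966553)
30.0
```

View pics/end.png

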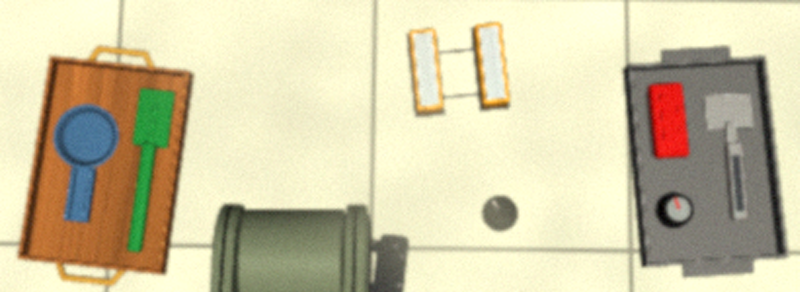

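The final view shows all five pieces lying flat and apart: spoon rest (86,160) and spatula (150,170) in the tray, and brush (670,120), scraper (735,155) and oven knob (677,209) in the tub. The heights match the floors, and the tins and plain knob haven't visibly moved. I'll hand it in.

```bash
python3 -c "
from bench import r
print(r.job_done())"
```

```text
the job is handed in; nothing more can be done
None
```

The job is handed in at about 30 s: brush, scraper and oven knob lie flat in the tub, spatula and spoon rest flat in the tray, and the tins and plain knob look unmoved in the last picture; no verdict was shown.

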